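Draw one engraving wheel from the hand-cranked feeder

ROBOT

A 6-joint arm with a two-finger parallel gripper is mounted at the origin on a cart in front of the work surface, level with it; the furniture and walls round the work are solid. World frame = base frame: x ahead of the robot, y to its left, z up, the work surface at z = 0. Lengths are in mm, angles in rad, forces in N, time in s.
With the tool pointing down it reaches from about 275 to 1000 mm from the base axis. Payload 8.4 kg.
Tool frame: the origin (TCP) lies between the finger pads; the fingertips stand r.finger_overhang ahead of it and the grasp point (between the pads) is the TCP (r.finger_overhang is the distance from the TCP to the fingertips, in mm); z points along the fingers, y is the line along which they close (so a half turn about z gives the same grasp; the last joint's range is limited). The gripper opens to 85 mm and grips with 20 to 120 N. Pads are 22 mm wide; open, the fingers measure 114 mm over their backs; the gripper's body (76 mm by 85 mm) begins 54 mm behind the grasp point. The pads swing forward as they close: fully open they stand 13 mm farther back than shut.
Start: joints at [1.143, 0.353, 1.633, -0, 1.155, -0.002], TCP at [258.155, 569.196, 250.281] pointing down, gripper open.
Joint ranges: [-2.63, 2.63], [-0.92, 2.1], [0.06, 2.66], [-1.3, 4.44], [0, 2.69], [-3.02, 3.02]. Speed limits (rad/s): [2.22, 2.22, 2.79, 3.14, 3.14, 3.14].

INTERFACE

Orientations are given as [roll, pitch, yaw] about the fixed x, y, z axes, in that order (R = Rz(yaw) Ry(pitch) Rx(roll)).
In Python, from rig import r, cams, sign_off gives the robot as it stands.
- The arm moves only by the shell command python3 -m crank 'ROWS' [FORCE]. ROWS is JSON, a list of rows, each a list of 7 numbers: the shift along the tool's x, y, z in m, then the turn, a rotation vector about the tool's x, y, z in rad, then the closure, from 0 (fully open) to 1 (shut). In form: [[dx, dy, dz, ax, ay, az, gripper], ...]. A call has 1 to 5 rows; each row is the pose to reach, as a shift and turn from the pose commanded when the call began, along the tool's axes at that moment; what a row does not reach only later rows make up. A row lasts 1/10 s, in which the tool goes at most 50 mm and 8.59 degrees, less where a joint would pass 70% of its speed; a pose out of reach is approached as far as the arm can. A call with a gripper value outside its range is refused whole. The fingers move at their own pace and stop on an object; FORCE is the grip in N (left out, the last holds). Time passes only in rows, so rows that repeat a pose let the fingers close. It gives the time, the measured TCP pose, the force, the opening and the grip force at its end, in the units of the state.
- r.sense(): the state, without advancing time (a new reading comes with each control period).
- cams.grab_frame(name): name is "side" or "top"; returns a dict with "image" (480x640x3 uint8, red, green, blue), "fx", "fy", "cx", "cy" (pixels), "position" and "orientation" of the camera in the world. Camera axes: x right, y down, z forward; pixel columns grow to the right and rows downward; lengths in mm; the calibration is good to about 2 mm. A picture is of the moment at which its call begins. There is no depth.
- sign_off(): hands the job in; it is judged then, once.
The state is a dict: "clock": time; "qpos": joint angles; "qvel": joint speeds; "joint_efforts": joint torques, N m; "eef_pos": TCP position; "tcp_rot": TCP orientation; "contact_force": force on the tool from outside, world axes, zero at the start; "wrist_torque": the same for the moment, N m; "opening": opening from 0.0 (shut) to 1.0 (fully open); "grasp_force": force on a finger pad.
Only numpy, scipy, OpenCV 4.12 (cv2) and the standard library are available. Lean on these libraries where they do the work, as an engineer would, in place of code of your own. Each camera call takes 0.05 s, during which the arm holds its last target. There are 200 camera calls.

TASK

Give the feeder's flywheel exactly one full turn clockwise (seen from above) by its crank handle, so that its pusher makes one stroke out and back, and leave it with the red line on its rim back at the red pointer. Then take the one wheel that this has pushed out onto the delivery ledge and lay it down gently, flat, in the felt-lined tray. Feed no second wheel, and leave the other wheels in the feeder and the oil can and felt block where they are.

Things in the scene. Friction and masses are not known exactly. Their poses are not given: they have to be found in the camera images.
- feeder: Green hand-cranked feeder fixed on the bench. Origin: on the bench top (z = 0) under the vertical flywheel axis; x is the feed direction, z up. Square housing (x and y -58 to 58 mm, 46 mm high), above it a steel flywheel, radius 54 mm, top 64 mm over the bench. Beyond it along +x the wheel shaft, then the delivery ledge, ending at x = 178 mm.
- pointer (a point): Top of the small red pointer at the housing's edge, 60 mm from the flywheel axis on the feeder's -x side, z 61 mm. With the flywheel at home the red line on its rim and the crank handle stand beside it.
- shaft (a point): Centre of the deck (z 24 mm) in the open-topped shaft of aluminium walls (52 x 51 mm outside, top z 56 mm) that holds a stack of three wheels, 88 mm from the flywheel axis. In the first half turn a brass pusher shoves the bottom wheel out along the feeder's +x (54 mm stroke); in the second half it draws back and the stack drops onto the deck.
- ledge (a point): Where the centre of the fed wheel's underside comes to lie (within about 4 mm), on the narrow steel delivery ledge: 28 mm wide in the feeder's y, top z 24 mm, 6 mm thick, with a 4 mm high lip at its far end 35 mm farther on. 139 mm from the flywheel axis along the feeder's +x. Both sides are open: a finger fits on either side of the wheel, across the ledge.
- flywheel (a joint): Angle of the flywheel, rad: 0 at the start (red line at the pointer), grows clockwise seen from above, 6.283 after one full turn. It turns on and on forward, but a stop lets it go back only 0.08 rad behind its start. It stays where it is left; turning takes about 2 to 4 N at the handle.
- crank_handle (a point): Mid-height of the black upright crank handle on the flywheel: a round grip of 18 mm diameter and 42 mm length that spins freely on its pin, from z 65 to z 107 mm; this point is at z 87 mm. It runs on a circle of radius 40 mm about the vertical axis through the feeder's origin; at the start it stands on the feeder's -x side.
- wheel_bottom: The bottom wheel of the stack, the one that is fed: pink abrasive disc with a brass bush, 40 mm diameter, 8 to 9 mm thick, about 50 g. Origin: centre of its underside; z is its axis. Grasp it across its diameter.
- wheel_middle: Second wheel of the stack, same as the bottom one. It drops onto the feeder's deck (underside z 24 mm) after the stroke and must stay in the shaft.
- wheel_top: Top wheel of the stack, same as the others; must stay in the shaft.
- tray: Shallow wooden tray with a grey felt floor, fixed, 130 mm (its x) by 110 mm (its y), rim 16 mm high, walls 4 mm, felt top at 6 mm over the bench. Origin: centre of its underside.
- oil_can: Brass oil can, 60 mm diameter, 119 mm high with its spout, standing on the bench to the left of the tray; a bystander. Origin: centre of its underside.
- felt_block: Light felt polishing block, 38 x 60 x 22 mm, lying on the bench at the front edge of the bench, between feeder and tray; a bystander. Origin: centre of its underside.

How it is judged:
By the outcome, as a careful person would: the job done as asked, in the order asked, and still so for the second after the job is handed in, with the robot touching nothing.
It also fails if it takes over 66 s, if anything falls off the work surface, if the arm or the gripper's body presses on something with over 40 N, if the wrist force passes 120 N, or if a joint passes its speed limit or range.

## Working session

There is one attempt and no reset: what is moved stays moved. The work goes in short steps, Python scripts to look and compute and a shell command to move; the robot and the scene stay as the last step left them, time stands still between calls to the robot, and variables do not carry over. Pictures are saved under pics/ and viewed, at most 14 in all, crops included, and the job is handed in when it is done.

```bash
mkdir -p pics; ls; python3 - <<'E'
from rig import r,cams
import cv2,json
print(r.sense(), r.finger_overhang)
for n in("top","side"):
    f=cams.grab_frame(n); cv2.imwrite(f"pics/{n}0.png",f["image"][:,:,::-1]); print({k:v for k,v in f.items() if k!="image"})
E
```

```text
pics
{'clock': 0.0, 'qpos': array([ 1.14258923e+00,  3.53651259e-01,  1.63414473e+00, -2.18596718e-05,
        1.15518407e+00, -2.41785284e-03]), 'qvel': array([-0.00061144,  0.00027358,  0.00157   , -0.00107332,  0.00158577,
       -0.00047049]), 'joint_efforts': array([ 2.92840123e-03, -6.05245614e+01, -3.42076600e+01,  2.74258873e-04,
        9.23670188e-03,  1.93565526e-06]), 'eef_pos': array([257.97862443, 568.77816996, 249.5551794 ]), 'tcp_rot': array([-3.14020521e+00,  1.66318862e-05,  2.71581226e+00]), 'contact_force': array([ 0.03948234, -0.40781667,  0.11258916]), 'wrist_torque': array([ 0.06662156,  0.04942797, -0.03462326]), 'grasp_force': 0.0, 'opening': 0.9983526407227024} 19.0
{'fx': 544.7277923168892, 'fy': 544.7277923168892, 'cx': 319.0002199111685, 'cy': 241.56716214716965, 'position': array([ 336.03380976,   17.76678384, 1509.37868264]), 'orientation': array([-3.00741571, -0.00360058, -1.57938109])}
{'fx': 581.5486542292002, 'fy': 581.5486542292002, 'cx': 313.4559017712085, 'cy': 231.6750116358738, 'position': array([   44.79998938, -1164.3695746 ,   641.24133294]), 'orientation': array([-1.97005636,  0.02153711, -0.39368641])}
```

View pics/top0.png

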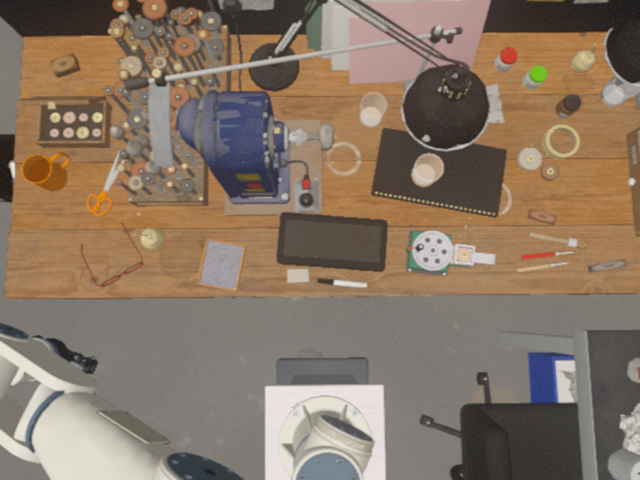

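View pics/side0.png

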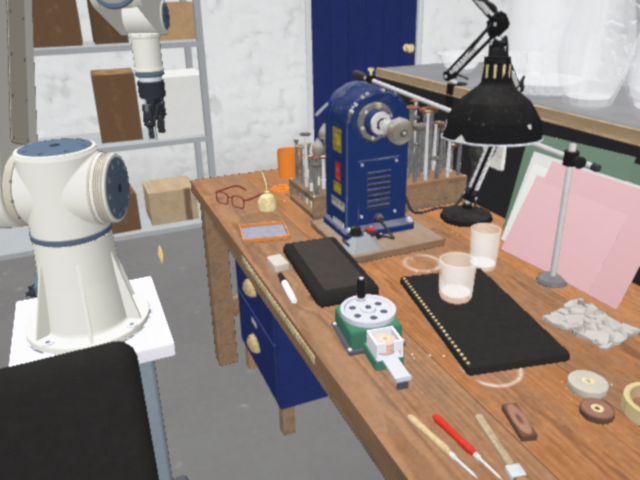

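Top view: feeder flywheel is at about (431,252), shaft (466,256), ledge end (495,260), tray (221,265), oil can (150,239) and felt block (298,275). In the side view the handle is at (361,287). Next I'll zoom in on the feeder and tray.

```bash
cat > h.py <<'E'
import numpy as np,cv2
from scipy.spatial.transform import Rotation as R
from rig import r,cams
def bp(f,u,v,z):
    d=R.from_euler('xyz',f["orientation"]).apply([(u-f["cx"])/f["fx"],(v-f["cy"])/f["fy"],1]); p=f["position"]
    return p+d*(z-p[2])/d[2]
def pj(f,P):
    c=R.from_euler('xyz',f["orientation"]).inv().apply(np.array(P)-f["position"])
    return c[0]/c[2]*f["fx"]+f["cx"],c[1]/c[2]*f["fy"]+f["cy"]
def crop(f,x,y,w,h,s): return cv2.resize(f["image"][y:y+h,x:x+w,::-1],None,fx=s,fy=s,interpolation=cv2.INTER_CUBIC)
E
python3 - <<'E'
from h import *
f=cams.grab_frame("top");g=cams.grab_frame("side")
a=crop(f,400,220,100,60,7); b=crop(g,325,265,100,130,4)
c=crop(f,190,230,60,65,4)
im=np.zeros((600,800,3),np.uint8); 
a=cv2.resize(a,(500,300)) # 5x
im[:300,:500]=a; im[:520,400+0:400]=0
im[300:560,:240]=c; b=cv2.resize(b,(300,390)); im[:390,500:]=b
cv2.imwrite("pics/z1.png",im)
for n,u,v,z in [("wheel",431,252,64),("shaft",466,256,56),("end",495,259.5,26),("tray",221,265,16)]: print(n,bp(f,u,v,z))
E
```

```text
wheel [ 500.53352459 -288.18966196   64.        ]
shaft [ 489.86773716 -383.54674269   56.        ]
end [ 482.75605076 -470.90352716   26.        ]
tray [474.76106458 280.57744305  16.        ]
```

View pics/z1.png

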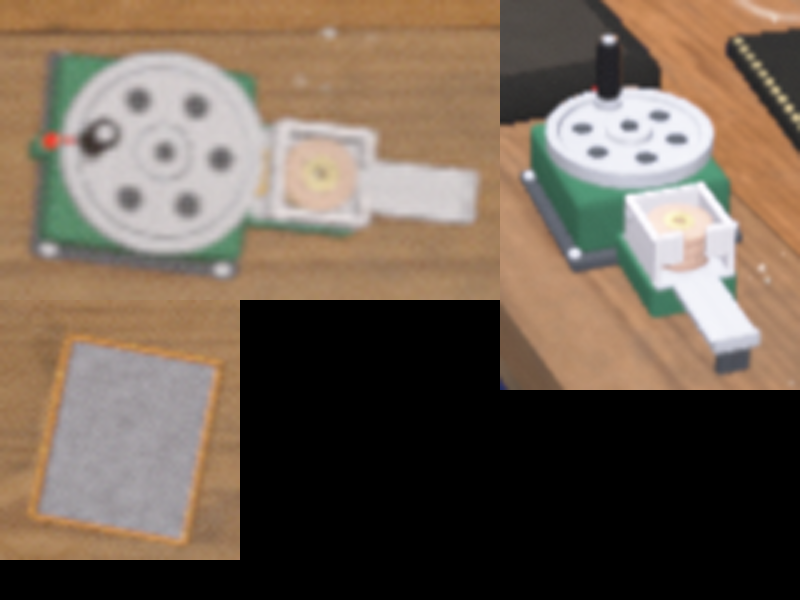

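Flywheel hub is at crop (164,152), pointer (50,141), wheel bore in shaft (321,173), ledge end middle (475,196) and handle cap (104,132). Tray corners in the lower crop are (68,338), (220,362), (187,542) and (33,515).

```bash
python3 - <<'E'
from h import *
f=cams.grab_frame("top");g=cams.grab_frame("side")
P={}
for n,u,v,z in [("hub",163,152.5,64),("ptr",50,141,61),("bore",321,173,50),("end",475,196,26),("cap",104,132,107)]:
    P[n]=bp(f,400+(u+.5)/5-.5,220+(v+.5)/5-.5,z); print(n,P[n])
for n in P: d=(P[n]-P["hub"])[:2]; print(n,np.hypot(*d),np.degrees(np.arctan2(d[1],d[0])))
T=[bp(f,190+(u+.5)/4-.5,230+(v-300+.5)/4-.5,16) for u,v in [(68,338),(220,362),(187,542),(33,515)]]
print("tray",np.mean(T,0),[np.linalg.norm(T[i]-T[i-1]) for i in range(4)])
# side check
sc=lambda X,Y:(325+(X+.5)/3-.5,265+(Y+.5)/3-.5)
for n,X,Y,z in [("hub",629,125,64),("cap",608,39,107),("bore",681,219,50),("end",741,338,26)]: print("side",n,bp(g,*sc(X-500,Y),z))
print(bp(f,150,239,80),bp(f,298,275,22))
E
```

```text
hub [ 505.61911847 -291.58521481   64.        ]
ptr [ 512.67190642 -231.82957347   61.        ]
bore [ 495.43208158 -379.48151331   50.        ]
end [ 484.6907096  -469.90641784   26.        ]
cap [ 511.54170755 -252.10859486  107.        ]
hub 0.0 0.0
ptr 60.1704120785978 83.26868391146238
bore 88.48465974161316 -96.61099163562378
end 179.54511897255244 -96.6938140033166
cap 39.918424115324534 81.46767856125354
tray [476.64966643 279.54665271  16.        ] [np.float64(123.95857779657878), np.float64(106.67458877518398), np.float64(125.60151224991152), np.float64(107.23629186067389)]
side hub [ 510.15320929 -287.32819057   64.        ]
side cap [ 514.64627901 -247.34504955  107.        ]
side bore [ 498.14631044 -378.92184668   50.        ]
side end [ 488.47948158 -467.18015946   26.        ]
[539.41046968 458.15931899  80.        ] [445.0523052   68.85581025  22.        ]
```

```bash
cat >> h.py <<'E'
def delta(P,yaw=1.454):
    s=r.sense(); A=R.from_euler('xyz',s["tcp_rot"]); B=R.from_euler('xyz',[np.pi,0,yaw])
    print("shift",A.inv().apply(np.array(P)-s["eef_pos"]).round(1)/1000,"rot",(A.inv()*B).as_rotvec().round(3))
E
python3 -c "
from h import *
delta([512,-250,190])"
```

```text
shift [-0.5696 -0.641   0.0604] rot [-0.     0.     1.262]
```

```bash
python3 -m crank '[[-0.57,-0.641,0.06,0,0,1.262,0.4],[-0.57,-0.641,0.06,0,0,1.262,0.4],[-0.57,-0.641,0.06,0,0,1.262,0.4],[-0.57,-0.641,0.06,0,0,1.262,0.4],[-0.57,-0.641,0.06,0,0,1.262,0.4]]' 30; python3 -c "
from h import *
delta([512,-250,190])"
```

```text
clock: 0.8
eef_pos: [332.2, 329.2, 232.8]
tcp_rot: [3.141, 0.0, 1.96]
contact_force: [1.3, 0.1, 0.4]
opening: 0.598
grasp_force: 0.0
shift [-0.6041 -0.0536  0.0428] rot [ 0.    -0.     0.506]
```

```bash
for i in 1; do python3 -m crank '[[-0.604,-0.054,0.043,0,0,0.506,0.4],[-0.604,-0.054,0.043,0,0,0.506,0.4],[-0.604,-0.054,0.043,0,0,0.506,0.4],[-0.604,-0.054,0.043,0,0,0.506,0.4],[-0.604,-0.054,0.043,0,0,0.506,0.4]]'; done; python3 -c "
from h import *
delta([512,-250,190])"
```

```text
clock: 1.3
eef_pos: [407.5, 91.3, 215.4]
tcp_rot: [3.141, -0.0, 1.458]
contact_force: [1.4, 0.4, 0.2]
opening: 0.6
grasp_force: 0.0
shift [-0.3274  0.1423  0.0254] rot [ 0.001 -0.     0.004]
```

```bash
python3 -m crank '[[-0.35,0.08,0.025,0,0,0,0.4]]' | head -1; python3 -c "
from h import *
delta([512,-250,190])"
```

```text
clock: 1.4
shift [-0.2791  0.1297  0.0222] rot [ 0.002 -0.     0.006]
```

```bash
python3 -m crank '[[-0.279,0.13,0.022,0.002,0,0.006,0.4],[-0.279,0.13,0.022,0.002,0,0.006,0.4],[-0.279,0.13,0.022,0.002,0,0.006,0.4],[-0.279,0.13,0.022,0.002,0,0.006,0.4],[-0.279,0.13,0.022,0.002,0,0.006,0.4]]' | head -3; python3 -m crank '[[0,0,0,0,0,0,0.4],[0,0,0,0,0,0,0.4],[0,0,0,0,0,0,0.4]]'; python3 -c "
from h import *
delta([512,-250,190])
g=cams.grab_frame('side');f=cams.grab_frame('top')
im=np.hstack([crop(g,310,220,100,130,4),crop(f,390,205,100,130,4)])
cv2.imwrite('pics/z2.png',im)"
```

```text
clock: 1.9
eef_pos: [492.8, -194.9, 193.9]
tcp_rot: [-3.14, -0.0, 1.453]
clock: 2.2
eef_pos: [491.9, -191.9, 193.7]
tcp_rot: [-3.139, -0.0, 1.454]
contact_force: [-0.3, 0.3, -0.0]
opening: 0.598
grasp_force: 0.0
shift [-0.0553  0.0267  0.0036] rot [-0.003 -0.    -0.   ]
```

View pics/z2.png

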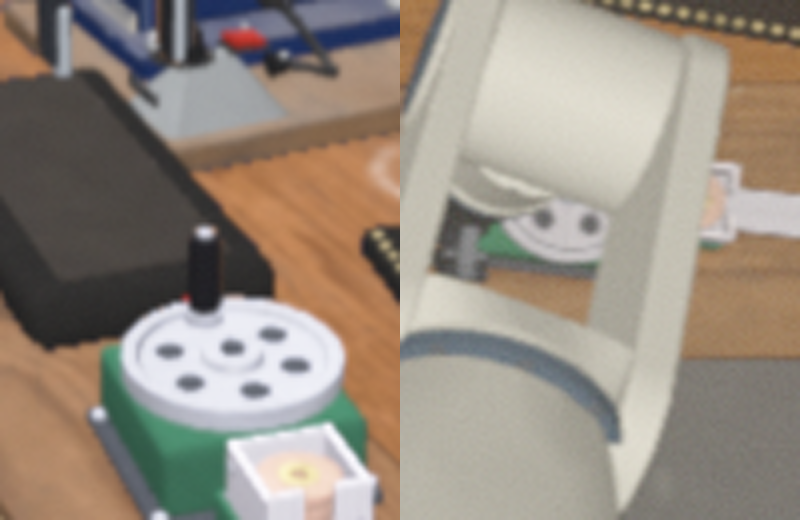

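The arm hides the feeder in the top view. The side view shows the handle at crop (206,232) to (205,315). I'll go above it and look from there.

```bash
python3 -m crank '[[-0.03,0.015,0.002,-0.003,0,0,0.4],[-0.055,0.027,0.01,-0.003,0,0,0.4],[-0.055,0.027,0.05,-0.003,0,0,0.4],[-0.055,0.027,0.05,-0.003,0,0,0.4],[-0.055,0.027,0.05,-0.003,0,0,0.4]]'; python3 -c "
from h import *
g=cams.grab_frame('side');s=r.sense();print(s['eef_pos'])
im=crop(g,310,200,130,120,5)
p=s['eef_pos']
for z in(107,87,65):
    u,v=pj(g,[p[0],p[1],z]);cv2.circle(im,(int((u-310+.5)*5),int((v-200+.5)*5)),3,(0,255,0),-1)
cv2.imwrite('pics/z3.png',im)"
```

```text
clock: 2.8
eef_pos: [512.1, -249.1, 143.8]
tcp_rot: [-3.14, -0.001, 1.455]
contact_force: [0.0, -0.1, -0.0]
opening: 0.601
grasp_force: 0.0
[ 512.87157993 -249.50604592  144.77450479]
```

View pics/z3.png

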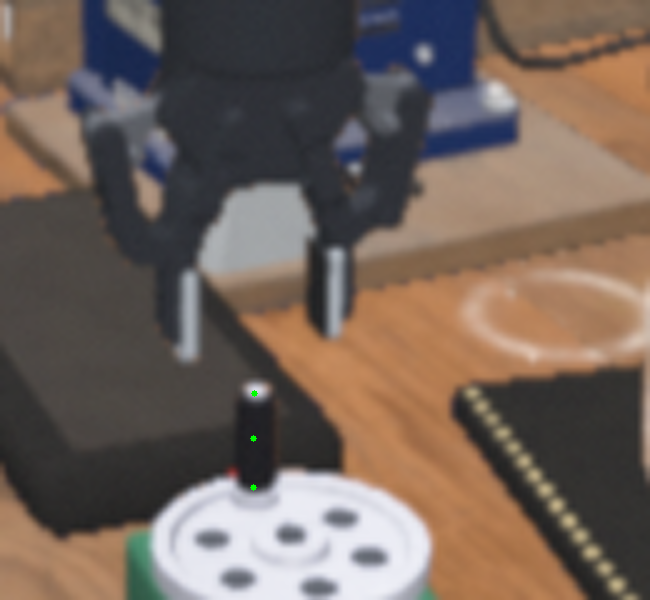

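Handle axis is at about x=257 and the fingers straddle it at 188 and 333, so it is well centred. Descend and grip.

```bash
python3 -m crank '[[0,0,0.03,0,0,0,0.4],[0,0,0.053,0,0,0,0.4],[0,0,0.053,0,0,0,0.7],[0,0,0.053,0,0,0,0.9],[0,0,0.053,0,0,0,0.9]]' 25; python3 -m crank '[[0,0,0,0,0,0,0.9],[0,0,0,0,0,0,0.9]]'
```

```text
clock: 3.35
eef_pos: [513.7, -250.4, 92.6]
tcp_rot: [3.139, 0.0, 1.454]
contact_force: [-0.8, 0.9, 0.7]
opening: 0.202
grasp_force: 25.0
clock: 3.55
eef_pos: [513.7, -250.4, 92.5]
tcp_rot: [3.139, 0.0, 1.454]
contact_force: [-0.5, 3.4, 8.8]
opening: 0.197
grasp_force: 25.6
```

```bash
python3 -m crank '[[-0.0005,0.0063,0,0,0,0,0.9],[-0.002,0.0124,0,0,0,0,0.9],[-0.0044,0.0182,0,0,0,0,0.9],[-0.0076,0.0235,0,0,0,0,0.9],[-0.0117,0.0283,0,0,0,0,0.9]]'
```

```text
clock: 4.05
eef_pos: [539.5, -266.2, 92.5]
tcp_rot: [3.141, 0.001, 1.454]
contact_force: [-8.1, -1.8, 11.0]
opening: 0.201
grasp_force: 25.9
```

```bash
python3 -m crank '[[-0.0048,0.0041,0,0,0,0,0.9],[-0.0101,0.0074,0,0,0,0,0.9],[-0.0159,0.0098,0,0,0,0,0.9],[-0.022,0.0112,0,0,0,0,0.9],[-0.0283,0.0117,0,0,0,0,0.9]]'
```

```text
clock: 4.55
eef_pos: [547.0, -294.7, 92.5]
tcp_rot: [-3.141, -0.0, 1.454]
contact_force: [-8.4, 4.8, 12.7]
opening: 0.202
grasp_force: 26.2
```

```bash
python3 -m crank '[[-0.0063,-0.001,0,0,0,0,0.9],[-0.0124,-0.003,0,0,0,0,0.9],[-0.0182,-0.0054,0,0,0,0,0.9],[-0.0235,-0.0086,0,0,0,0,0.9],[-0.0283,-0.0127,0,0,0,0,0.9]]'
```

```text
clock: 5.05
eef_pos: [532.3, -321.0, 92.5]
tcp_rot: [3.14, -0.001, 1.453]
contact_force: [-1.8, 7.3, 9.2]
opening: 0.201
grasp_force: 25.7
```

```bash
python3 -m crank '[[-0.0041,-0.0048,0,0,0,0,0.9],[-0.0074,-0.0101,0,0,0,0,0.9],[-0.0098,-0.0159,0,0,0,0,0.9],[-0.0112,-0.022,0,0,0,0,0.9],[-0.0117,-0.0283,0,0,0,0,0.9]]'; python3 -c "
from h import *
g=cams.grab_frame('side')
cv2.imwrite('pics/z4.png',crop(g,325,265,100,130,4))"
```

```text
clock: 5.55
eef_pos: [503.9, -329.9, 92.6]
tcp_rot: [3.137, 0.0, 1.453]
contact_force: [4.3, 5.7, 5.4]
opening: 0.201
grasp_force: 25.3
```

View pics/z4.png

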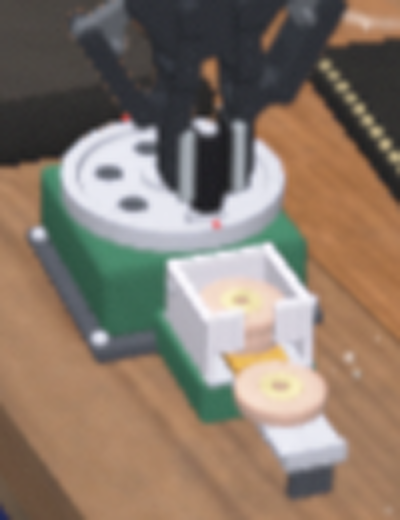

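At half a turn the pusher is out. The fed wheel lies on the ledge at crop (280,388), and the red line has gone to the far side at (217,225). I'll carry on with the second half.

```bash
python3 -m crank '[[0.0005,-0.0063,0,0,0,0,0.9],[0.002,-0.0124,0,0,0,0,0.9],[0.0044,-0.0182,0,0,0,0,0.9],[0.0076,-0.0235,0,0,0,0,0.9],[0.0117,-0.0283,0,0,0,0,0.9]]'
```

```text
clock: 6.1
eef_pos: [477.1, -316.3, 92.6]
tcp_rot: [3.136, 0.003, 1.454]
contact_force: [1.7, -3.3, 5.7]
opening: 0.204
grasp_force: 25.5
```

```bash
python3 -m crank '[[0.0048,-0.0041,0,0,0,0,0.9],[0.0101,-0.0074,0,0,0,0,0.9],[0.0159,-0.0098,0,0,0,0,0.9],[0.022,-0.0112,0,0,0,0,0.9],[0.0283,-0.0117,0,0,0,0,0.9]]'
```

```text
clock: 6.6
eef_pos: [467.2, -286.5, 92.5]
tcp_rot: [3.14, 0.002, 1.454]
contact_force: [-5.6, -2.3, 12.5]
opening: 0.198
grasp_force: 26.1
```

```bash
python3 -m crank '[[0.0063,0.0005,0,0,0,0,0.9],[0.0124,0.002,0,0,0,0,0.9],[0.0182,0.0044,0,0,0,0,0.9],[0.0235,0.0076,0,0,0,0,0.9],[0.0283,0.0117,0,0,0,0,0.9]]'
```

```text
clock: 7.1
eef_pos: [482.0, -258.7, 92.5]
tcp_rot: [3.141, 0.001, 1.454]
contact_force: [-4.7, 2.4, 15.2]
opening: 0.201
grasp_force: 26.4
```

```bash
python3 -m crank '[[0.0041,0.0048,0,0,0,0,0.9],[0.0074,0.0101,0,0,0,0,0.9],[0.0098,0.0159,0,0,0,0,0.9],[0.0112,0.0218,0,0,0,0,0.9],[0.0117,0.0275,0,0,0,0,0.9]]';python3 -m crank '[[0,0,0,0,0,0,0.9],[0,0,0,0,0,0,0.8],[0,0,0,0,0,0,0.6],[0,0,0,0,0,0,0.4],[0,0,0,0,0,0,0.4]]';python3 -m crank '[[0,0,-0.04,0,0,0,0.4],[0,0,-0.08,0,0,0,0.4],[0,0,-0.1,0,0,0,0.4],[0,0,-0.1,0,0,0,0.4]]'; python3 -c "
from h import *
g=cams.grab_frame('side')
cv2.imwrite('pics/side1.png',g['image'][:,:,::-1])
a=cv2.imread('pics/side0.png');b=cv2.imread('pics/side1.png')
k=lambda i:cv2.resize(i[275:330,330:405],None,fx=5,fy=5,interpolation=cv2.INTER_CUBIC)
cv2.imwrite('pics/z5.png',np.hstack([k(a),k(b)]))
G=lambda i:cv2.cvtColor(i,cv2.COLOR_BGR2GRAY).astype(np.float32)
for y0,y1,x0,x1 in [(276,297,350,372),(296,330,340,396)]: print(cv2.phaseCorrelate(G(a)[y0:y1,x0:x1].copy(),G(b)[y0:y1,x0:x1].copy()))
def hx(i):
  # dark column centroid for handle rows, red line
  p=G(i)[283:292,352:370]; w=np.clip(90-p,0,None); return (w.sum(0)*np.arange(352,370)).sum()/w.sum()
print(hx(a),hx(b))"
```

```text
clock: 7.6
eef_pos: [511.6, -250.1, 92.5]
tcp_rot: [3.139, 0.0, 1.454]
contact_force: [-1.4, 2.3, 11.8]
opening: 0.205
grasp_force: 26.1
clock: 8.1
eef_pos: [510.8, -250.3, 90.9]
tcp_rot: [3.141, 0.0, 1.454]
contact_force: [-0.8, 0.2, -0.9]
opening: 0.6
grasp_force: 0.0
clock: 8.5
eef_pos: [512.4, -251.1, 194.0]
tcp_rot: [3.136, 0.002, 1.454]
contact_force: [0.3, -0.1, 0.3]
opening: 0.6
grasp_force: 0.0
((0.057814327825910894, 0.0859715641348), 0.97742260268165)
((0.06598238233201315, -0.014758111872300361), 1.0124173641204834)
360.7619315782064 360.9489176346357
```

View pics/z5.png

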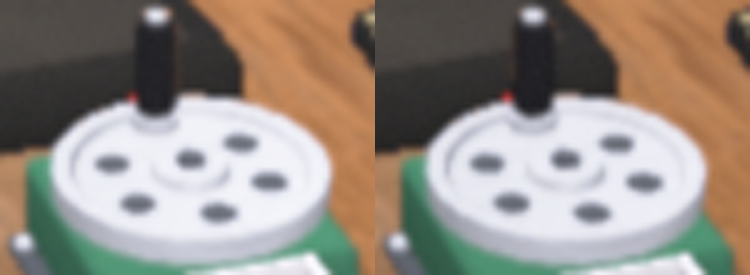

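Handle and flywheel match the starting picture to about 0.1 px, so the flywheel is home. Next I'll locate the fed wheel and move above it.

```bash
python3 -c "
from h import *
g=cams.grab_frame('side');f=cams.grab_frame('top')
cv2.imwrite('pics/z6.png',np.hstack([crop(g,360,310,75,90,5),crop(f,440,230,75,90,5)]))
delta([490.8,-428.3,110])"
```

```text
shift [-0.1794  0.0016  0.0797] rot [-0. -0. -0.]
```

View pics/z6.png

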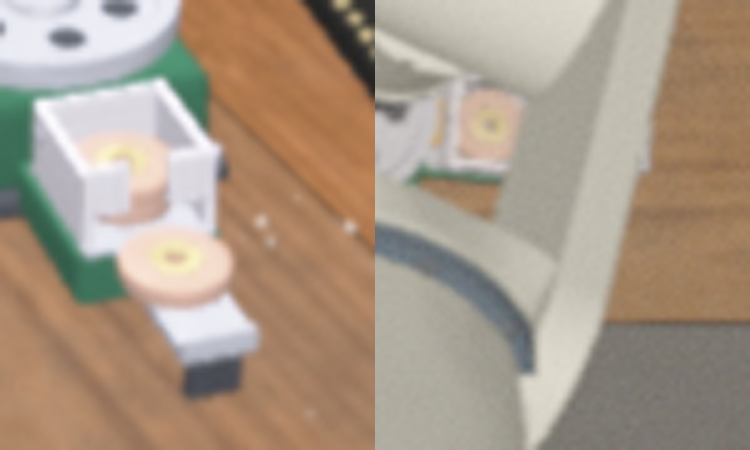

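Fed wheel's bore is at side crop (175,257). Two wheels remain in the shaft at (122,158).

```bash
python3 -m crank '[[-0.045,0.001,0,0,0,0,0.25],[-0.09,0.001,0,0,0,0,0.25],[-0.135,0.001,0.02,0,0,0,0.25],[-0.175,0.002,0.06,0,0,0,0.25],[-0.179,0.002,0.08,0,0,0,0.25]]';python3 -m crank '[[0,0,0,0,0,0,0.25],[0,0,0,0,0,0,0.25]]'|head -2; python3 -c "
from h import *
g=cams.grab_frame('side')
w=bp(g,394.6,361,32.5);print(w,w-[3,3,0]); w=w-[3,3,0]
d=w[:2]-[507,-290.2];print(np.hypot(*d),np.degrees(np.arctan2(d[1],d[0])))
delta([w[0],w[1],42.5])"
```

```text
clock: 9.15
eef_pos: [490.2, -430.9, 107.1]
tcp_rot: [-3.14, -0.001, 1.451]
contact_force: [-0.1, 0.4, -0.5]
opening: 0.751
grasp_force: 0.0
clock: 9.35
eef_pos: [491.3, -427.2, 109.4]
[ 491.06416152 -427.11088392   32.5       ] [ 488.06416152 -430.11088392   32.5       ]
141.18647745734194 -97.70769921713145
shift [-0.0032 -0.0037  0.0683] rot [ 0.    -0.001  0.   ]
```

```bash
python3 -m crank '[[-0.002,-0.002,0.03,0,0,0,0.25],[-0.002,-0.002,0.05,0,0,0,0.25],[-0.002,-0.002,0.067,0,0,0,0.25],[-0.002,-0.002,0.067,0,0,0,0.25],[-0.002,-0.002,0.067,0,0,0,0.35]]'; python3 -m crank '[[0,0,0,0,0,0,0.45],[0,0,0,0,0,0,0.6],[0,0,0,0,0,0,0.7],[0,0,0,0,0,0,0.7],[0,0,0,0,0,0,0.7]]' 30;  python3 -c "
from h import *
g=cams.grab_frame('side')
cv2.imwrite('pics/z7.png',crop(g,345,290,110,110,5))"
```

```text
clock: 9.9
eef_pos: [490.6, -429.8, 44.7]
tcp_rot: [3.14, 0.0, 1.455]
contact_force: [0.7, -0.1, -0.1]
opening: 0.654
grasp_force: 0.0
clock: 10.4
eef_pos: [490.7, -430.5, 45.5]
tcp_rot: [3.139, 0.001, 1.454]
contact_force: [-0.2, 0.8, 4.3]
opening: 0.443
grasp_force: 29.4
```

View pics/z7.png

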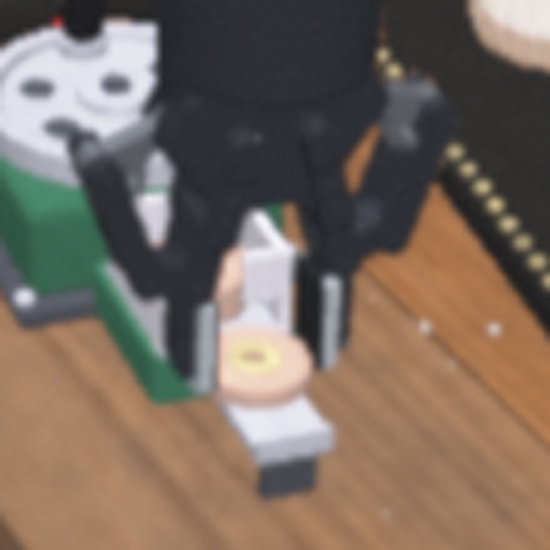

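```bash
python3 -m crank '[[0,0,0,0,0,0,0.4],[0,0,0,0,0,0,0.4],[0,0,0.002,0,0,0,0.4],[0,0,0.002,0,0,0,0.4],[0,0,0.002,0,0,0,0.48]]'; python3 -m crank '[[0,0,0,0,0,0,0.6],[0,0,0,0,0,0,0.7],[0,0,0,0,0,0,0.7],[0,0,0,0,0,0,0.7]]' 35
```

```text
clock: 10.95
eef_pos: [489.9, -429.9, 41.6]
tcp_rot: [3.141, -0.0, 1.454]
contact_force: [0.0, 0.2, 0.1]
opening: 0.522
grasp_force: 0.0
clock: 11.35
eef_pos: [490.0, -430.0, 42.0]
tcp_rot: [3.141, 0.0, 1.454]
contact_force: [-1.0, 1.3, 4.4]
opening: 0.448
grasp_force: 35.0
```

```bash
python3 -m crank '[[0,0,-0.005,0,0,0,0.7],[0,0,-0.015,0,0,0,0.7],[0,0,-0.04,0,0,0,0.7],[0,0,-0.08,0,0,0,0.7],[0,0,-0.12,0,0,0,0.7]]';python3 -m crank '[[0,0,-0.02,0,0,0,0.7],[0,0,-0.02,0,0,0,0.7]]'; python3 -c "
from h import *
g=cams.grab_frame('side')
cv2.imwrite('pics/z8.png',crop(g,330,240,110,110,5))
delta([476.5,279.5,150],1.454+.4)"
```

```text
clock: 11.85
eef_pos: [489.5, -429.7, 163.2]
tcp_rot: [3.141, -0.001, 1.454]
contact_force: [1.1, 0.4, -0.9]
opening: 0.443
grasp_force: 35.3
clock: 12.05
eef_pos: [491.5, -431.4, 186.3]
tcp_rot: [3.135, 0.004, 1.454]
contact_force: [0.5, -0.3, 0.0]
opening: 0.443
grasp_force: 35.3
shift [ 0.7037 -0.097   0.032 ] rot [ 0.004  0.003 -0.4  ]
```

View pics/z8.png

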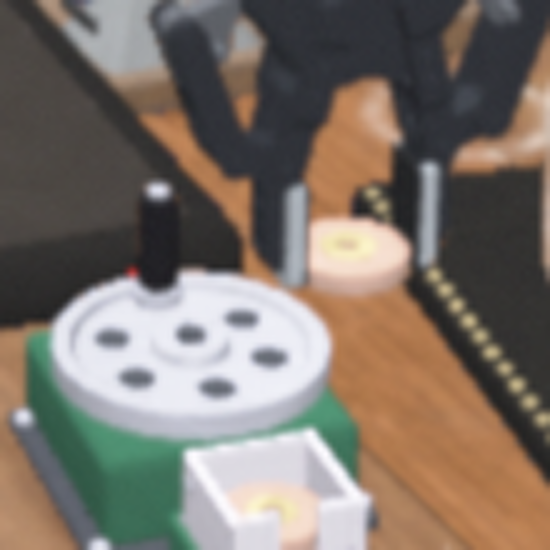

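Wheel is held level at (345,250), and the shaft still has its wheels. Now I'll carry it to the tray.

```bash
python3 -m crank '[[0.02,-0.003,0,0,0,0,0.7],[0.06,-0.008,0,0,0,0,0.7],[0.1,-0.014,0,0,0,0,0.7],[0.14,-0.02,0,0,0,0,0.7],[0.18,-0.025,0,0,0,0,0.7]]' |head -2;python3 -m crank '[[0.04,-0.0056,0,0,0,0,0.7],[0.08,-0.011,0,0,0,0,0.7],[0.12,-0.0167,0,0,0,0,0.7],[0.16,-0.022,0,0,0,0,0.7],[0.2,-0.028,0,0,0,0,0.7]]'|head -2;python3 -m crank '[[0.04,-0.0056,0,0,0,0,0.7],[0.08,-0.011,0,0,0,0,0.7],[0.12,-0.0167,0,0,0,0,0.7],[0.16,-0.022,0,0,0,0,0.7],[0.2,-0.028,0,0,0,0,0.7]]';  python3 -c "
from h import *
delta([476.5,279.5,150])"
```

```text
clock: 12.6
eef_pos: [484.7, -246.3, 180.2]
clock: 13.1
eef_pos: [480.3, -44.7, 180.5]
clock: 13.6
eef_pos: [475.9, 156.9, 180.4]
tcp_rot: [-3.141, 0.001, 1.454]
contact_force: [1.0, 0.2, -0.5]
opening: 0.444
grasp_force: 35.3
shift [ 0.1219 -0.0137  0.0303] rot [-0.001  0.001 -0.   ]
```

```bash
python3 -m crank '[[0.04,-0.004,0,0,0,0,0.7],[0.08,-0.008,0,0,0,0,0.7],[0.11,-0.012,0,0,0,0,0.7],[0.122,-0.013,0.02,0,0,0,0.7],[0.122,-0.013,0.05,0,0,0,0.7]]' |head -2;python3 -m crank '[[0,0,0.03,0,0,0,0.7],[0,0,0.05,0,0,0,0.7],[0,0,0.06,0,0,0,0.7],[0,0,0.06,0,0,0,0.7],[0,0,0.06,0,0,0,0.7]]';  python3 -c "
from h import *
delta([477.5,280.5,24.5])
g=cams.grab_frame('side')
cv2.imwrite('pics/z9.png',crop(g,205,150,110,110,5))"
```

```text
clock: 14.1
eef_pos: [478.8, 280.5, 131.2]
clock: 14.6
eef_pos: [478.6, 278.2, 71.9]
tcp_rot: [3.141, 0.0, 1.454]
contact_force: [-0.3, 0.3, -0.5]
opening: 0.446
grasp_force: 35.3
shift [ 0.0022 -0.0014  0.0474] rot [ 0.001  0.    -0.   ]
```

View pics/z9.png

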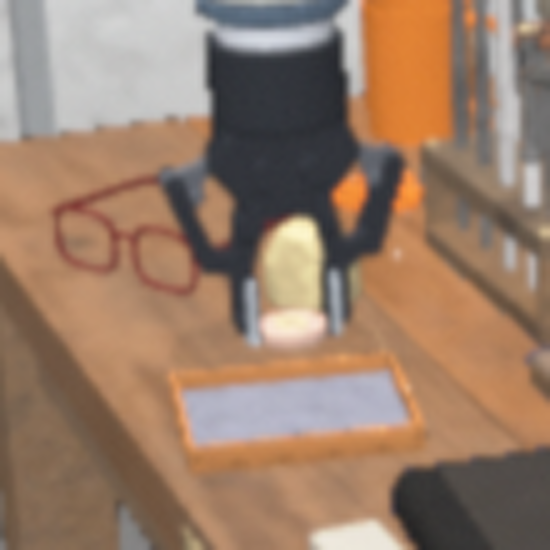

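Wheel is level above the tray at (293,325), with the tray below it at (297,410). I'll lower it slowly.

```bash
python3 -m crank '[[0,0,0.015,0,0,0,0.7],[0,0,0.028,0,0,0,0.7],[0,0,0.037,0,0,0,0.7],[0,0,0.043,0,0,0,0.7],[0,0,0.043,0,0,0,0.7]]';python3 -m crank '[[0,0,0.001,0,0,0,0.7],[0,0,0.002,0,0,0,0.7],[0,0,0.002,0,0,0,0.7]]'
```

```text
clock: 15.15
eef_pos: [477.9, 277.8, 27.5]
tcp_rot: [-3.141, 0.001, 1.454]
contact_force: [-0.3, 0.2, -1.1]
opening: 0.446
grasp_force: 35.3
clock: 15.45
eef_pos: [478.8, 278.3, 26.9]
tcp_rot: [3.14, -0.0, 1.454]
contact_force: [-0.6, 0.4, -0.5]
opening: 0.443
grasp_force: 35.3
```

```bash
python3 -m crank '[[0,0,0.001,0,0,0,0.7],[0,0,0.001,0,0,0,0.7],[0,0,0.001,0,0,0,0.7]]';python3 -m crank '[[0,0,0.001,0,0,0,0.7],[0,0,0.001,0,0,0,0.7]]'
```

```text
clock: 15.75
eef_pos: [478.6, 278.2, 25.8]
tcp_rot: [3.141, -0.0, 1.454]
contact_force: [-0.4, 0.3, -1.5]
opening: 0.449
grasp_force: 35.3
clock: 15.95
eef_pos: [478.5, 278.2, 24.6]
tcp_rot: [3.141, 0.0, 1.454]
contact_force: [0.7, 1.0, -0.6]
opening: 0.443
grasp_force: 35.3
```

```bash
python3 -m crank '[[0,0,0.0005,0,0,0,0.7],[0,0,0.0005,0,0,0,0.7],[0,0,0.0005,0,0,0,0.7]]'; python3 -m crank '[[0,0,0.0005,0,0,0,0.7],[0,0,0.0005,0,0,0,0.7],[0,0,0.0005,0,0,0,0.7]]'
```

```text
clock: 16.25
eef_pos: [478.6, 278.2, 24.2]
tcp_rot: [3.141, 0.0, 1.454]
contact_force: [-0.7, 0.1, -1.0]
opening: 0.446
grasp_force: 35.3
clock: 16.55
eef_pos: [478.6, 278.2, 24.0]
tcp_rot: [3.14, -0.0, 1.454]
contact_force: [0.4, -0.8, 3.9]
opening: 0.445
grasp_force: 36.1
```

Contact is at z 24.0, as predicted. Now release gently and rise.

```bash
python3 -m crank '[[0,0,0,0,0,0,0.52],[0,0,0,0,0,0,0.48],[0,0,0,0,0,0,0.44],[0,0,0,0,0,0,0.42],[0,0,0,0,0,0,0.42]]'; python3 -m crank '[[0,0,-0.005,0,0,0,0.42],[0,0,-0.02,0,0,0,0.42],[0,0,-0.05,0,0,0,0.42],[0,0,-0.09,0,0,0,0.42],[0,0,-0.13,0,0,0,0.42]]'; python3 -m crank '[[0,0,-0.04,0,0,0,0.42],[0,0,-0.04,0,0,0,0.42],[0,0,-0.04,0,0,0,0.42]]'; python3 -c "
from h import *
g=cams.grab_frame('side');f=cams.grab_frame('top')
cv2.imwrite('pics/z10.png',np.hstack([crop(g,215,180,85,80,4),crop(g,325,265,100,80,4)]))"
```

```text
clock: 17.05
eef_pos: [478.5, 278.2, 23.6]
tcp_rot: [3.141, 0.0, 1.454]
contact_force: [-0.3, -0.4, -0.1]
opening: 0.579
grasp_force: 0.0
clock: 17.55
eef_pos: [478.1, 278.0, 156.0]
tcp_rot: [3.141, 0.0, 1.454]
contact_force: [1.0, 0.4, -1.0]
opening: 0.581
grasp_force: 0.0
clock: 17.85
eef_pos: [478.9, 278.5, 195.6]
tcp_rot: [3.138, -0.002, 1.454]
contact_force: [0.4, -0.4, -0.2]
opening: 0.579
grasp_force: 0.0
```

View pics/z10.png

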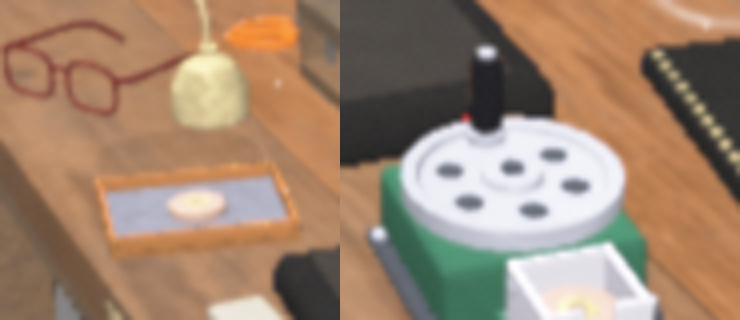

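The wheel lies flat in the tray at (197,205). The flywheel is home with the handle by the pointer at (485,120), and nothing else has moved.

```bash
python3 -c "
from rig import sign_off
print(sign_off())"
```

```text
the job is handed in; nothing more can be done
None
```

The job is handed in: the flywheel made one full clockwise turn and stands back at the red pointer, and the fed wheel lies flat in the felt tray, with the other two wheels still in the shaft, at about 18 s of the 66 s limit.

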